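# Clear the wardrobe ledge into its tray and lock the tray

## Robot

A 6-joint arm with a two-finger parallel gripper is mounted at the origin on the work surface. World frame = base frame: x ahead of the robot, y to its left, z up, the work surface at z = 0. Lengths are in mm, angles in rad, forces in N, time in s.
With the tool pointing down it reaches from about 350 to 975 mm from the base axis. Payload 7.1 kg.
Tool frame: the origin (TCP) lies midway between the tips of the shut fingers; the grasp point (between the pads) lies 19 mm behind it; z points along the fingers, y is the line along which they close (so a half turn about z gives the same grasp; the last joint's range is limited). The gripper opens to 88 mm and grips with 3 to 60 N. Pads are 20 mm wide; open, the fingers measure 115 mm over their backs; the gripper's body (75 mm by 178 mm) begins 61 mm behind the grasp point.
Start: joints at [-1.263, 0.423, 1.63, -0, 1.089, -0.019], TCP at [200.651, -591.899, 222.675] pointing down, gripper open.
Joint ranges: [-3, 3], [-0.9, 2.11], [0.09, 2.58], [-1.31, 4.45], [0.11, 2.69], [-2.54, 2.54]. Speed limits (rad/s): [2.39, 2.39, 3.01, 3.14, 3.14, 3.14].

## Interface

Orientations are given as a rotation vector (axis times angle).
In Python, from workcell import ctrl gives the robot as it stands. The module is installed in compiled form; this text tells all that it offers.
- The arm moves only by the tool apply_moves, never from a script. Its argument "targets" is a list of rows, each a list of 3 entries, a list of its own where there are three numbers: the opening, from -1 (shut) to 1 (fully open), then the shift along the tool's x, y, z normalised to -1 to 1, where 1 is 5 cm, then the turn, a rotation vector about the tool's x, y, z normalised to -1 to 1, where 1 is 90 degrees. In form: [[jaw, [x, y, z], [wx, wy, wz]], ...]. A call has 1 to 8 rows; each row shifts and turns the commanded pose from where the row before left it, along the tool's axes as they then stand; what a row does not reach is not made up. A row lasts 1/8 s, in which the tool goes at most 62.5 mm and 10.7 degrees, less where a joint would pass 70% of its speed; a pose out of reach is approached as far as the arm can. A call with a number of a shift or a turn outside -1 to 1 is refused whole. A call with a gripper value outside its range is refused whole. The fingers move at their own pace and stop on an object; the grip force is fixed at half the most. Time passes only in rows, so rows that do not move let the fingers close. It gives the time, the measured TCP pose, the force, the opening and the grip force at its end, in the units of the state.
- ctrl.get_obs(): the state, without advancing time (a new reading comes with each control period).
- ctrl.get_image(name): name is "scene" or "top" or "wrist"; returns a dict with "pixels" (480x640x3 uint8, blue, green, red), "camera_matrix" (3x3 intrinsics, pixels), "view" (4x4, takes a point from world to camera coordinates); the wrist camera has in their place "hand_eye" (4x4, takes a point from camera to tool coordinates, whose origin is the TCP and whose axes are the flange's). Camera axes: x right, y down, z forward; pixel columns grow to the right and rows downward; lengths in mm; the calibration is good to about 2 mm. A picture is of the moment at which its call begins: read the wrist's pose just before it. There is no depth.
- ctrl.close_job(): hands the job in; it is judged then, once.
Trained networks look in the newest picture that a camera, given by its name, has taken for a name from the list of things; names that differ only in an ending like _2 or _b are one class to them, and where a whole thing is asked for, a point or a joint stands for the part that bears it (a point fixed in the world has none). Each returns a list of dicts, best first, with "score" (0 to 1); they miss things now and then, are a little off and sometimes report something else, mostly with a low value. They report only what shows in the picture. A call takes as long as a camera call. They do not tell look-alikes from the thing itself.
- ctrl.masks_of(label, camera): "region" (480x640 bool, what is visible of it) and "bbox" ([left, top, right, bottom] in pixels, round what is visible of it).
- ctrl.pinpoint(label, camera): "xy" ([column, row] in pixels: a listed point, or the origin of a listed thing).
The state is a dict: "t": time; "qpos": joint angles; "qvel": joint speeds; "joint_torque": joint torques, N m; "ee_pos": TCP position; "orientation": TCP orientation; "ft_force": force on the tool from outside, world axes, zero at the start; "moment": the same for the moment, N m; "width": finger opening in mm; "grasp_force": force on a finger pad.
Only numpy, scipy, OpenCV 4.12 (cv2) and the standard library are available. Lean on these libraries where they do the work, as an engineer would, in place of code of your own. Each camera call takes 0.05 s, during which the arm holds its last target. There are 200 camera calls.

## Task

Pull the beige tray right out from under the ledge, then push or carry every crumpled paper ball and wood chip off the ledge into it. When all are in, slide the tray fully home and only then press the locking lever down until it clicks and stays down. Leave the clothes pegs, the incense holder and the earring stand standing where they are.

Things in the scene. Friction and masses are not known exactly. Their poses are not given: they have to be found in the camera images.
- ledge: raised mahogany ledge, fixed on the wardrobe top: 260 mm deep (x), 600 mm wide (y), its flat top 95 mm above the wardrobe top and the underside of its board 81 mm above. Origin on the wardrobe top under its centre; its front edge lies 130 mm towards -x. The tray slides out of the front under it, the debris, pegs and catch lie on it.
- tray (a joint): how far the beige tray is pulled out of the ledge's front, along the ledge's -x, in m: 0 fully home (against its stop), 0.11 fully out (stop). Slides with about 1.5 N friction and stays where left.
- tray_in (a point): centre of the tray's inner floor (12 mm above the wardrobe top), axes as the ledge's; moves with the tray. Inside the tray measures 190 mm (x) x 240 mm (y); its 5 mm walls rise 40 mm above this floor, with 29 mm free above them under the ledge. Fully home the tray's outer front face lies 0 mm from the ledge's front edge, so fully out the front 105 mm of its inside is open to above.
- tray_tab (a point): top middle of the tray's finger tab, a block 34 mm long (along the ledge's x) x 14 mm thick (along y), its top 76 mm above the wardrobe top and 32 mm tall, standing forward of the tray's front face (the point 17 mm ahead of it). Pinch it from above across its thickness; the tray moves with it.
- lever (a joint): angle of the tray's locking lever in rad: 0 raised (tip up), 0.42 fully down, level. Sprung upwards: pressing on the pad takes up to about 9 N at first and less further down; past 0.28 it snaps down by itself and the detent holds it at 0.42; let go before that, it springs back up.
- lever_pad (a point): middle of the top of the black pad, 34 x 34 mm, at the end of the lever, 90 mm from the hinge. The lever points to the latch's -x (towards the robot). Press it down from above; it falls about 37 mm from raised to down, following the arc about lever_hinge.
- lever_hinge (a point): the lever's hinge axis (along the latch's y), 30 mm above the ledge's top. The latch, a steel bracket 145 x 44 mm, is fixed on the ledge's top near its left or right end.
- ball0: crumpled paper ball, hard, squarish, 30 x 30 x 28 mm (x, y, z) with rounded edges, about 12 g; origin at its centre. Debris. Hold it square across its own x, y or z faces. May be absent (None).
- ball1: crumpled paper ball, hard, squarish, 30 x 30 x 28 mm (x, y, z) with rounded edges, about 12 g; origin at its centre. Debris. Hold it square across its own x, y or z faces. May be absent (None).
- ball2: crumpled paper ball, hard, squarish, 30 x 30 x 28 mm (x, y, z) with rounded edges, about 12 g; origin at its centre. Debris. Hold it square across its own x, y or z faces. May be absent (None).
- chip0: splintered chip of pale wood, a rough block 48 mm long (x) x 24 mm (y) x 20 mm (z), about 20 g; origin at its centre, starts lying flat (its corners are a few mm ragged). Debris. May be absent (None).
- chip1: splintered chip of pale wood, a rough block 48 mm long (x) x 24 mm (y) x 20 mm (z), about 20 g; origin at its centre, starts lying flat (its corners are a few mm ragged). Debris. May be absent (None).
- chip2: splintered chip of pale wood, a rough block 48 mm long (x) x 24 mm (y) x 20 mm (z), about 20 g; origin at its centre, starts lying flat (its corners are a few mm ragged). Debris. May be absent (None).
- chip3: splintered chip of pale wood, a rough block 48 mm long (x) x 24 mm (y) x 20 mm (z), about 20 g; origin at its centre, starts lying flat (its corners are a few mm ragged). Debris. May be absent (None).
- peg0: whole orange plastic clothes peg lying on the ledge, 70 mm long (x) x 18 mm x 12 mm high, origin under its middle. Not debris: leave it.
- peg1: whole orange plastic clothes peg lying on the ledge, 70 mm long (x) x 18 mm x 12 mm high, origin under its middle. Not debris: leave it.
- peg2: whole orange plastic clothes peg lying on the ledge, 70 mm long (x) x 18 mm x 12 mm high, origin under its middle. Not debris: leave it.
- incense_holder: small blue ceramic incense holder, round, 64 mm across, 30 mm high, at the back of the ledge; origin under its middle. Leave it.
- earring_stand: clear acrylic earring stand near the end of the ledge across from the latch: base 80 mm (x) x 55 mm (y), upright with cross bars along x, 125 mm tall; origin under its middle. Leave it.
Not all that is in view belongs to the job. What is shaped like the chip3 but pink is not meant. Leave any blue or yellow look-alike of the ball2 alone.

How it is judged (in metres and radians):
On the way, in this order (a step that is already met when the one before it is completed fails the run):
1. the tray is pulled out (at least 85 mm) (value of joint tray above 0.085 m), for 0.2 s.
2. all the debris present lies in the pulled-out tray (x of ball0 in the frame of tray_in between -0.1 and 0.1 m and y of ball0 in the frame of tray_in between -0.125 and 0.125 m and z of ball0 in the frame of tray_in between 0 and 0.06 m and x of ball1 in the frame of tray_in between -0.1 and 0.1 m and y of ball1 in the frame of tray_in between -0.125 and 0.125 m and z of ball1 in the frame of tray_in between 0 and 0.06 m and x of ball2 in the frame of tray_in between -0.1 and 0.1 m and y of ball2 in the frame of tray_in between -0.125 and 0.125 m and z of ball2 in the frame of tray_in between 0 and 0.06 m and x of chip0 in the frame of tray_in between -0.1 and 0.1 m and y of chip0 in the frame of tray_in between -0.125 and 0.125 m and z of chip0 in the frame of tray_in between 0 and 0.06 m and x of chip1 in the frame of tray_in between -0.1 and 0.1 m and y of chip1 in the frame of tray_in between -0.125 and 0.125 m and z of chip1 in the frame of tray_in between 0 and 0.06 m and x of chip2 in the frame of tray_in between -0.1 and 0.1 m and y of chip2 in the frame of tray_in between -0.125 and 0.125 m and z of chip2 in the frame of tray_in between 0 and 0.06 m and x of chip3 in the frame of tray_in between -0.1 and 0.1 m and y of chip3 in the frame of tray_in between -0.125 and 0.125 m and z of chip3 in the frame of tray_in between 0 and 0.06 m and linear speed of each of ball0, ball1, ball2, chip0, chip1, chip2, chip3 below 0.03 m/s and value of joint tray above 0.05 m), for 0.2 s.
3. the tray is fully home with the debris in it (x of ball0 in the frame of tray_in between -0.1 and 0.1 m and y of ball0 in the frame of tray_in between -0.125 and 0.125 m and z of ball0 in the frame of tray_in between 0 and 0.06 m and x of ball1 in the frame of tray_in between -0.1 and 0.1 m and y of ball1 in the frame of tray_in between -0.125 and 0.125 m and z of ball1 in the frame of tray_in between 0 and 0.06 m and x of ball2 in the frame of tray_in between -0.1 and 0.1 m and y of ball2 in the frame of tray_in between -0.125 and 0.125 m and z of ball2 in the frame of tray_in between 0 and 0.06 m and x of chip0 in the frame of tray_in between -0.1 and 0.1 m and y of chip0 in the frame of tray_in between -0.125 and 0.125 m and z of chip0 in the frame of tray_in between 0 and 0.06 m and x of chip1 in the frame of tray_in between -0.1 and 0.1 m and y of chip1 in the frame of tray_in between -0.125 and 0.125 m and z of chip1 in the frame of tray_in between 0 and 0.06 m and x of chip2 in the frame of tray_in between -0.1 and 0.1 m and y of chip2 in the frame of tray_in between -0.125 and 0.125 m and z of chip2 in the frame of tray_in between 0 and 0.06 m and x of chip3 in the frame of tray_in between -0.1 and 0.1 m and y of chip3 in the frame of tray_in between -0.125 and 0.125 m and z of chip3 in the frame of tray_in between 0 and 0.06 m and value of joint tray below 0.006 m), for 0.2 s.
4. the lever is down and held (value of joint lever above 0.37 rad and value of joint tray below 0.006 m), for 0.2 s.
At the end, for the whole second after the job is handed in: Every ball and chip present lies at rest inside the tray (centre within its walls and less than 60 mm above its floor), the tray is within 6 mm of fully home, the lever is held down (above 0.37 rad), and the stand and the incense holder are upright (all of step 4 and x of ball0 in the frame of tray_in between -0.1 and 0.1 m and y of ball0 in the frame of tray_in between -0.125 and 0.125 m and z of ball0 in the frame of tray_in between 0 and 0.06 m and x of ball1 in the frame of tray_in between -0.1 and 0.1 m and y of ball1 in the frame of tray_in between -0.125 and 0.125 m and z of ball1 in the frame of tray_in between 0 and 0.06 m and x of ball2 in the frame of tray_in between -0.1 and 0.1 m and y of ball2 in the frame of tray_in between -0.125 and 0.125 m and z of ball2 in the frame of tray_in between 0 and 0.06 m and x of chip0 in the frame of tray_in between -0.1 and 0.1 m and y of chip0 in the frame of tray_in between -0.125 and 0.125 m and z of chip0 in the frame of tray_in between 0 and 0.06 m and x of chip1 in the frame of tray_in between -0.1 and 0.1 m and y of chip1 in the frame of tray_in between -0.125 and 0.125 m and z of chip1 in the frame of tray_in between 0 and 0.06 m and x of chip2 in the frame of tray_in between -0.1 and 0.1 m and y of chip2 in the frame of tray_in between -0.125 and 0.125 m and z of chip2 in the frame of tray_in between 0 and 0.06 m and x of chip3 in the frame of tray_in between -0.1 and 0.1 m and y of chip3 in the frame of tray_in between -0.125 and 0.125 m and z of chip3 in the frame of tray_in between 0 and 0.06 m and linear speed of each of ball0, ball1, ball2, chip0, chip1, chip2, chip3 below 0.03 m/s and angle between each of earring_stand, incense_holder's own z axis and vertical below 0.3 rad); the robot touches nothing.
It fails at once if a peg, the incense holder or the earring stand is moved by more than 50 mm (distance of any of peg0, peg1, peg2, incense_holder, earring_stand from where it was at the start of the episode above 0.05 m).
It fails at once if the earring stand or the incense holder is tipped over (angle between any of incense_holder, earring_stand's own z axis and vertical above 0.6 rad).
Of ball0, ball1, ball2, chip0, chip1, chip2, chip3 only 5 to 7 are there at a start; the rules pass over those that are not, and their reading is None.
At some moment in a run one of ball0, ball1, ball2, chip0, chip1, chip2, chip3 may be knocked a few centimetres aside while the robot is not near it.
Once in a run the grip may slacken for a moment while it holds something.
It also fails if it takes over 210 s, if anything falls off the work surface, if the arm or the gripper's body presses on something with over 40 N, if the wrist force passes 120 N, or if a joint passes its speed limit or range.

## Working session

There is one attempt and no reset: what is moved stays moved. The work goes in short steps, Python scripts to look and compute and a tool call to move; the robot and the scene stay as the last step left them, time stands still between calls to the robot, and variables do not carry over. Pictures are saved under pics/ and viewed, at most 14 in all, crops included, and the job is handed in when it is done.

Besides the shell and the picture viewer there is one more tool, called after "Call:" as name(argument=value, ...) on one line, values as JSON. apply_moves: Moves the arm, as the interface text tells. Scaled input: -1 to 1 covers 5 cm each way for a shift and 90 degrees each way for a turn. Its arguments: {"type":"object","properties":{"targets":{"type":"array"}},"required":["targets"]}

```bash
mkdir -p pics
cat > h.py <<'E'
import numpy as np, cv2
from workcell import ctrl
from scipy.spatial.transform import Rotation as R
def snap(cam,fn=None):
    o=ctrl.get_obs(); im=ctrl.get_image(cam)
    if fn: cv2.imwrite('pics/'+fn,im['pixels'])
    K=np.array(im['camera_matrix'])
    if cam=='wrist':
        T=np.eye(4);T[:3,:3]=R.from_rotvec(o['orientation']).as_matrix();T[:3,3]=o['ee_pos']
        c2w=T@np.array(im['hand_eye'])
    else: c2w=np.linalg.inv(np.array(im['view']))
    return im['pixels'],K,c2w
def ray(K,c2w,uv,z):
    d=c2w[:3,:3]@np.linalg.solve(K,[uv[0],uv[1],1.]); o=c2w[:3,3]
    return o+d*(z-o[2])/d[2]
def proj(K,c2w,p):
    q=np.linalg.inv(c2w)@np.append(p,1); q=K@q[:3]; return q[:2]/q[2]
def st():
    o=ctrl.get_obs(); print('t',round(o['t'],2),'pos',np.round(o['ee_pos'],1),'R',np.round(R.from_rotvec(o['orientation']).as_matrix(),2).tolist(),'w',round(float(o['width']),1),'F',np.round(o['ft_force'],1))
E
python3 - <<'E'
from h import *
st()
for c in ['scene','top']:
    im,K,c2w=snap(c,c+'0.png'); print(c,'cam at',c2w[:3,3].round(),'z',c2w[:3,2].round(2))
    for n in ['tray_tab','tray_in','lever_pad','lever_hinge','ledge','ball0','chip0','peg0','incense_holder','earring_stand']:
        r=ctrl.pinpoint(n,c); print(n,[(np.round(d['xy']).astype(int).tolist(),round(d['score'],2)) for d in r])
E
```

```text
t 0.0 pos [ 200.5 -591.4  221.9] R [[0.95, 0.32, -0.0], [0.32, -0.95, 0.0], [-0.0, -0.0, -1.0]] w 88.0 F [ 1.1 -0.4 -0.5]
scene cam at [1048. -390.  907.] z [-0.48  0.41 -0.78]
tray_tab [([294, 246], 0.6), ([353, 326], 0.43)]
tray_in [([448, 214], 0.73)]
lever_pad [([197, 343], 0.59)]
lever_hinge [([235, 396], 0.78), ([413, 316], 0.55)]
ledge [([350, 325], 0.63)]
ball0 [([237, 217], 0.83), ([381, 171], 0.7), ([287, 286], 0.68), ([296, 335], 0.65), ([316, 267], 0.63)]
chip0 [([391, 215], 0.79), ([240, 320], 0.73), ([176, 315], 0.72), ([328, 310], 0.67), ([405, 256], 0.66), ([361, 207], 0.56)]
peg0 [([370, 284], 0.96), ([353, 241], 0.68), ([344, 380], 0.56)]
incense_holder [([414, 315], 0.7), ([295, 247], 0.21)]
earring_stand [([450, 212], 0.87)]
top cam at [461.  28. 991.] z [ 0.15 -0.02 -0.99]
tray_tab [([328, 268], 0.65)]
tray_in [([336, 226], 0.53)]
lever_pad [([375, 224], 0.73), ([493, 204], 0.56)]
lever_hinge [([483, 159], 0.84)]
ledge [([328, 192], 0.91)]
ball0 [([400, 179], 0.84), ([337, 368], 0.84), ([162, 313], 0.68), ([380, 222], 0.64), ([338, 227], 0.61)]
chip0 [([217, 297], 0.92), ([357, 181], 0.78), ([446, 309], 0.78), ([235, 220], 0.74), ([259, 179], 0.71)]
peg0 [([306, 184], 0.66), ([395, 122], 0.6), ([286, 223], 0.5)]
incense_holder [([302, 130], 0.89), ([405, 175], 0.68), ([393, 125], 0.64), ([432, 227], 0.42)]
earring_stand [([178, 190], 0.91)]
```

View pics/scene0.png

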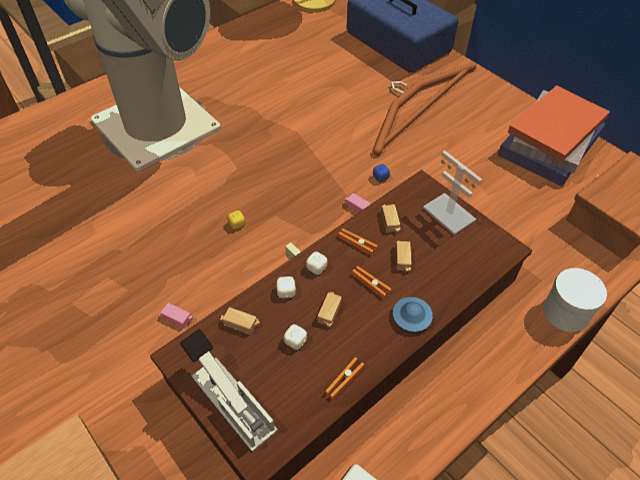

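View pics/top0.png

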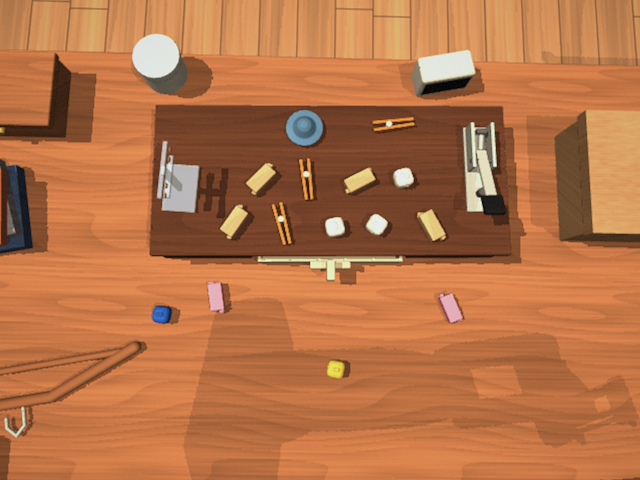

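The scene view shows all seven debris pieces on the ledge, three white and four pale wood. In the top view they are:
- **Balls:** (403,178), (335,227), (377,225).
- **Chips:** (261,179), (234,221), (360,181), (431,225).

Things that could be mistaken for them are pink blocks at (216,296) and (451,308), a blue ball at (161,314) and a yellow ball at (336,369). All of these lie off the ledge on the wardrobe top, so I leave them alone. The tray tab is at (331,270) and the black lever pad at (493,203).

```bash
cat >> h.py <<'E'
Z0=95.
def rect(K,c2w,mask,z):
    c,_=cv2.findContours(mask.astype(np.uint8),cv2.RETR_EXTERNAL,cv2.CHAIN_APPROX_NONE)
    c=max(c,key=cv2.contourArea)[:,0,:]
    P=np.array([ray(K,c2w,p,z)[:2] for p in c],np.float32)
    (cx,cy),(w,h),a=cv2.minAreaRect(P)
    if w<h: w,h,a=h,w,a+90
    return cx,cy,w,h,(a+90)%180-90
def debris(cam='top',fn=None):
    im,K,c2w=snap(cam,fn)
    for n,z in [('ball0',14),('chip0',10),('peg0',6),('incense_holder',15),('earring_stand',3)]:
        for d in ctrl.masks_of(n,cam):
            if d['region'].sum()<30: continue
            r=d['region']; print(n,round(d['score'],2),np.round(rect(K,c2w,r,Z0+z)).astype(int).tolist(),'bgr',im[r].mean(0).astype(int),'px',np.argwhere(r).mean(0)[::-1].astype(int))
    return im,K,c2w
E
python3 - <<'E'
from h import *
im,K,c2w=debris('top')
# ledge corners
d=ctrl.masks_of('ledge','top')[0]; print('ledge bbox',d['bbox'])
for uv in [(157,107),(502,107),(510,249),(151,249)]: print('corner',uv,ray(K,c2w,uv,95)[:2].round())
for n in ['tray_tab','lever_pad']:
    for d in ctrl.masks_of(n,'top'):
        print(n,round(d['score'],2),d['bbox'],np.argwhere(d['region']).mean(0)[::-1].round(),int(d['region'].sum()))
print('tab',ray(K,c2w,(331,270),76).round(),'pad',ray(K,c2w,(493,203),155).round())
c=cv2.resize(im[230:300,270:430],None,fx=5,fy=5,interpolation=cv2.INTER_CUBIC); c2=cv2.resize(im[160:260,210:450],(800,333),interpolation=cv2.INTER_CUBIC)
out=np.vstack([c2,cv2.resize(c[:250],(800,250))]); cv2.imwrite('pics/crop1.png',out)
E
```

```text
ball0 0.84 [606, -87, 32, 30, -33] bgr [201 218 220] px [375 224]
ball0 0.81 [686, -131, 34, 32, -74] bgr [185 202 207] px [402 177]
ball0 0.72 [375, -22, 28, 27, 1] bgr [ 69 188 214] px [334 368]
ball0 0.71 [455, 255, 29, 27, -89] bgr [154  86  50] px [160 313]
ball0 0.64 [601, -18, 30, 30, 1] bgr [206 222 224] px [334 226]
chip0 0.87 [474, -206, 45, 25, 23] bgr [164 156 214] px [449 306]
chip0 0.86 [484, 170, 48, 26, 7] bgr [161 156 213] px [215 296]
chip0 0.76 [681, -57, 56, 28, -62] bgr [111 175 206] px [358 180]
chip0 0.69 [607, 146, 54, 26, -34] bgr [119 188 217] px [233 221]
chip0 0.64 [607, -178, 57, 28, 29] bgr [113 178 208] px [430 225]
chip0 0.6 [681, 105, 53, 28, -47] bgr [114 180 210] px [260 178]
chip0 0.51 [533, -12, 235, 39, -89] bgr [131 174 186] px [328 261]
peg0 0.94 [782, -119, 68, 19, -81] bgr [ 58 117 177] px [395 123]
peg0 0.61 [607, 69, 69, 17, 13] bgr [ 77 153 213] px [281 222]
peg0 0.51 [682, 30, 71, 18, 6] bgr [ 72 144 207] px [305 178]
peg0 0.48 [683, -276, 114, 38, 12] bgr [109 126 131] px [488 187]
peg0 0.23 [682, -58, 55, 26, -62] bgr [117 184 214] px [358 180]
incense_holder 0.62 [769, 35, 63, 59, 1] bgr [150 133 101] px [303 126]
earring_stand 0.56 [682, 243, 118, 66, -2] bgr [168 171 177] px [176 183]
ledge bbox [146.9, 104.6, 512.7, 282.3]
corner (157, 107) [804. 286.]
corner (502, 107) [ 818. -308.]
corner (510, 249) [ 571. -313.]
corner (151, 249) [559. 282.]
tray_tab 0.62 [258.9, 255.6, 403.0, 282.1] [329. 261.] 1321
lever_pad 0.9 [473.8, 149.5, 506.2, 215.0] [488. 187.] 1019
tab [532. -16.  76.] pad [ 636. -266.  155.]
```

View pics/crop1.png

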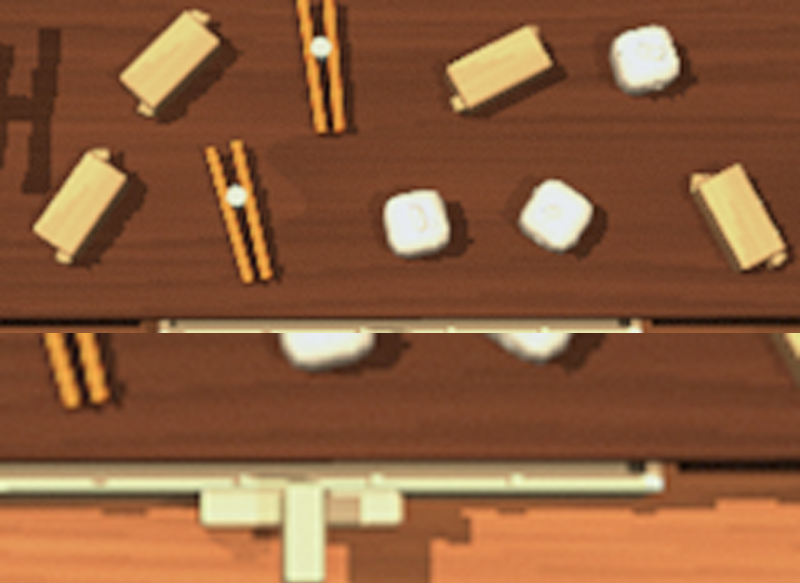

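The crop confirms the choice: three white balls and four natural-wood chips on the ledge. The tray front runs at px y≈258 and the tab at (331,270). I go to the tab first.

```bash
cat >> h.py <<'E'
def plan(*wps, pos=None, yaw=None):
    """wps: (x,y,z,yaw_deg); prints tool-axes shift (units of 5cm) after a yaw turn (units of 90deg, tool z)."""
    if pos is None:
        o=ctrl.get_obs(); M=R.from_rotvec(o['orientation']).as_matrix(); pos=np.array(o['ee_pos']); yaw=np.degrees(np.arctan2(M[1,0],M[0,0]))
        print('at',pos.round(1),'yaw',round(yaw,1),'tilt',M[:,2].round(3),'w',round(float(o['width']),1),'t',round(o['t'],1),'F',np.round(o['ft_force'],1),'J6',round(o['qpos'][5],2))
    for x,y,z,w in wps:
        dy=(w-yaw); a=np.radians(w); d=np.array([x,y,z])-pos
        s=np.array([np.cos(a)*d[0]+np.sin(a)*d[1], np.sin(a)*d[0]-np.cos(a)*d[1], -d[2]])/50
        print('turn total',round(-dy/90,3),'then shift',s.round(3)); pos=np.array([x,y,z]);yaw=w
E
python3 - <<'E'
from h import *
im,K,c2w=snap('top')
for uv in [(330.5,280),(330.5,276),(330.5,260),(345,268)]: print(uv,ray(K,c2w,uv,76)[:2].round(),ray(K,c2w,uv,50)[:2].round())
plan((533,-15,200,1.3),(533,-15,100,1.3),(533,-15,56,1.3))
E
```

```text
(330.5, 280) [515. -15.] [517. -16.]
(330.5, 276) [522. -15.] [523. -16.]
(330.5, 260) [549. -15.] [551. -16.]
(345, 268) [536. -39.] [538. -41.]
at [ 200.7 -591.9  222.7] yaw 18.7 tilt [-0.  0. -1.] w 87.4 t 1.6 F [ 0.4  0.2 -1.2] J6 -0.02
turn total 0.194 then shift [  6.907 -11.384   0.453]
turn total -0.0 then shift [0. 0. 2.]
turn total -0.0 then shift [0.   0.   0.88]
```

Call:
apply_moves(targets=[[-0.1,[0,0,0],[0,0,0.097]],[-0.1,[0,0,0],[0,0,0.097]],[-0.1,[0.485,-0.813,0.032],[0,0,0]],[-0.1,[0.485,-0.813,0.032],[0,0,0]],[-0.1,[0.485,-0.813,0.032],[0,0,0]],[-0.1,[0.485,-0.813,0.032],[0,0,0]],[-0.1,[0.485,-0.813,0.032],[0,0,0]],[-0.1,[0.485,-0.813,0.032],[0,0,0]]])

```text
t: 2.6
ee_pos: [341.4, -343.6, 213.3]
orientation: [3.141, 0.034, 0.001]
ft_force: [0.7, -1.4, 0.7]
width: 39.3
grasp_force: 0.0
```

Call:
apply_moves(targets=[[-0.1,[0.485,-0.813,0.032],[0,0,0]],[-0.1,[0.485,-0.813,0.032],[0,0,0]],[-0.1,[0.485,-0.813,0.032],[0,0,0]],[-0.1,[0.485,-0.813,0.032],[0,0,0]],[-0.1,[0.485,-0.813,0.032],[0,0,0]],[-0.1,[0.485,-0.813,0.032],[0,0,0]],[-0.1,[0.485,-0.813,0.032],[0,0,0]],[-0.1,[0.485,-0.813,0.032],[0,0,0]]])

```text
t: 3.6
ee_pos: [528.3, -13.9, 200.5]
orientation: [3.141, 0.035, 0.001]
ft_force: [0.6, -0.3, 0.7]
width: 39.5
grasp_force: 0.0
```

Run:
```python
from h import *
plan((527,-15,100,1.3),(527,-15,56,1.3))
im,K,c2w=snap('wrist','w1.png')
for n in ['tray_tab']:
    print([(np.round(d['xy']),round(d['score'],2),ray(K,c2w,d['xy'],76).round()) for d in ctrl.pinpoint(n,'wrist')])
```

```text
at [528.3 -13.9 200.5] yaw 1.3 tilt [ 0.001 -0.    -1.   ] w 39.5 t 3.6 F [ 0.6 -0.3  0.7] J6 1.5
turn total -0.0 then shift [-0.027  0.021  2.009]
turn total -0.0 then shift [0.   0.   0.88]
[(array([318., 230.]), 0.57, array([533., -15.,  76.]))]
```

View pics/w1.png

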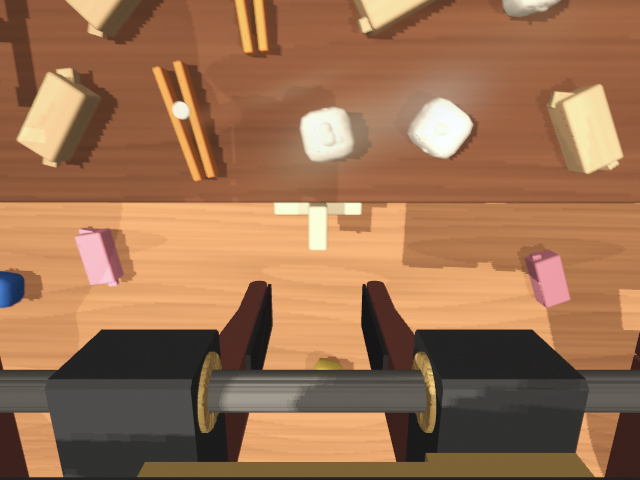

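The wrist view shows the tab at (318,228), centred between the fingers and clear of the front plate. I descend, pinch and pull.

Call:
apply_moves(targets=[[-0.1,[0,0.02,0.5],[0,0,0]],[-0.1,[0,0,0.5],[0,0,0]],[-0.1,[0,0,0.5],[0,0,0]],[-0.1,[0,0,0.5],[0,0,0]],[-0.1,[0,0,0.5],[0,0,0]],[-0.1,[0,0,0.39],[0,0,0]],[-1,[0,0,0],[0,0,0]],[-1,[0,0,0],[0,0,0]]])

```text
t: 4.7
ee_pos: [527.8, -16.9, 56.4]
orientation: [3.141, 0.034, 0.001]
ft_force: [0.3, -0.5, 0.7]
width: 22.9
grasp_force: 0.0
```

Call:
apply_moves(targets=[[-1,[0,0,0],[0,0,0]],[-1,[0,0,0],[0,0,0]]])

```text
t: 4.95
ee_pos: [528.1, -15.5, 56.7]
orientation: [-3.14, -0.034, -0.002]
ft_force: [0.3, 7.2, 0.3]
width: 14.2
grasp_force: 30.0
```

Call:
apply_moves(targets=[[-1,[-0.27,-0.02,0],[0,0,0]],[-1,[-0.27,0,0],[0,0,0]],[-1,[-0.27,0,0],[0,0,0]],[-1,[-0.27,0,0],[0,0,0]],[-1,[-0.27,0,0],[0,0,0]],[-1,[-0.27,0,0],[0,0,0]],[-1,[-0.27,0,0],[0,0,0]],[-1,[-0.27,0,0],[0,0,0]]])

```text
t: 5.95
ee_pos: [422.6, -17.8, 56.9]
orientation: [3.141, 0.034, 0.014]
ft_force: [22.8, 10.5, -19.6]
width: 13.7
grasp_force: 30.0
```

Call:
apply_moves(targets=[[-1,[0,0,0],[0,0,0]],[-1,[0,0,0],[0,0,0]]])

```text
t: 6.2
ee_pos: [422.3, -17.8, 56.9]
orientation: [3.141, 0.034, 0.011]
ft_force: [7.3, 4.6, 2.1]
width: 13.8
grasp_force: 30.0
```

Call:
apply_moves(targets=[[0.13,[0,0,0],[0,0,0]],[0.13,[0,0,0],[0,0,0]],[0.13,[0,0,-0.5],[0,0,0]],[0.13,[0,0,-1],[0,0,0]],[0.13,[0,0,-1],[0,0,0]],[0.13,[0.9,0,0],[0,0,0]],[0.13,[0.9,0,0],[0,0,0]],[0.13,[0,0,0],[0,0,0]]])

```text
t: 7.2
ee_pos: [511.4, -16.0, 180.8]
orientation: [3.141, 0.035, 0.002]
ft_force: [-0.1, 0.0, -1.0]
width: 49.4
grasp_force: 0.0
```

Run:
```python
from h import *
plan()
debris('wrist','w2.png')
```

```text
at [511.4 -16.  180.8] yaw 1.3 tilt [ 0.001 -0.    -1.   ] w 49.4 t 7.2 F [-0.1  0.  -1. ] J6 1.49
ball0 0.77 [601, -19, 31, 31, -77] bgr [184 198 200] px [326 102]
ball0 0.71 [606, -88, 34, 33, 56] bgr [184 195 197] px [451  96]
ball0 0.66 [437, -28, 13, 11, 75] bgr [ 46 109 134] px [332 363]
ball0 0.64 [493, 181, 17, 2, -11] bgr [57 32 20] px [  1 277]
chip0 0.9 [606, -176, 55, 38, 13] bgr [111 158 182] px [608  96]
chip0 0.86 [515, 129, 42, 25, 9] bgr [129 122 176] px [ 83 244]
chip0 0.78 [506, -171, 42, 23, 22] bgr [107 101 168] px [561 268]
chip0 0.65 [607, 147, 61, 36, -34] bgr [ 92 131 161] px [32 83]
peg0 0.88 [606, 69, 72, 21, 15] bgr [ 62 111 167] px [171  88]
peg0 0.58 [649, 29, 8, 7, 1] bgr [ 49 100 154] px [247   7]
earring_stand 0.2 [541, -17, 391, 228, -89] bgr [ 80 108 140] px [319 140]
```

View pics/w2.png

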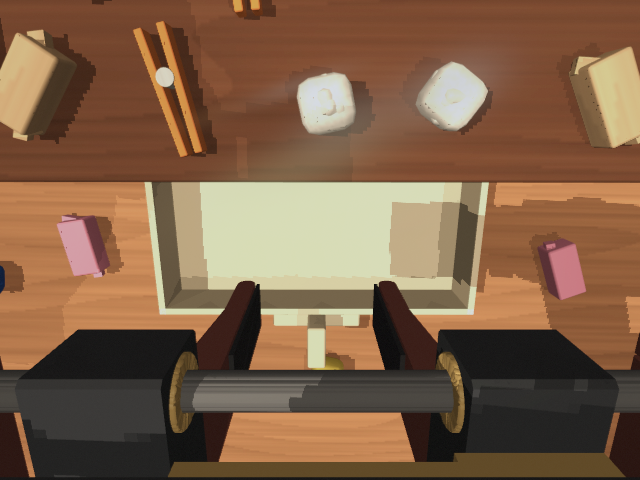

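The tray is out (px 147–488 × 182–315). The balls are at (326,102) and (451,96). I pick the first ball.

Call:
apply_moves(targets=[[0.13,[0.9,0.04,0],[0,0,0]],[0.13,[0.9,0.04,0],[0,0,0]],[0.13,[0,0,0.6],[0,0,0]],[0.13,[0,0,0.6],[0,0,0]],[0.13,[0,0,0.42],[0,0,0]],[-1,[0,0,0],[0,0,0]],[-1,[0,0,0],[0,0,0]],[-1,[0,0,0],[0,0,0]]])

```text
t: 8.5
ee_pos: [600.2, -17.9, 101.0]
orientation: [3.141, 0.035, 0.003]
ft_force: [-0.3, 0.2, -0.4]
width: 31.1
grasp_force: 28.2
```

Call:
apply_moves(targets=[[-1,[0,0,-0.5],[0,0,0]],[-1,[0,0,-0.5],[0,0,0]],[-1,[-0.66,-0.4,0],[0,0,0]],[-1,[-0.66,-0.4,0],[0,0,0]],[-1,[-0.66,-0.4,0],[0,0,0]],[-1,[0,0,0.7],[0,0,0]],[-1,[0,0,0.7],[0,0,0]],[-1,[0,0,0.7],[0,0,0]]])

```text
t: 9.5
ee_pos: [500.2, 40.1, 45.0]
orientation: [-3.141, -0.035, -0.004]
ft_force: [-0.3, -0.5, -0.3]
width: 31.3
grasp_force: 28.2
```

Call:
apply_moves(targets=[[0.13,[0,0,0],[0,0,0]],[0.13,[0,0,0],[0,0,0]],[0.13,[0,0,-0.8],[0,0,0]],[0.13,[0,0,-0.8],[0,0,0]],[0.13,[0,0,-0.8],[0,0,0]]])

```text
t: 10.12
ee_pos: [500.0, 40.0, 168.1]
orientation: [-3.141, -0.035, -0.005]
ft_force: [0.4, 1.4, -0.0]
width: 49.6
grasp_force: 0.0
```

Run:
```python
from h import *
plan((606,-88,170,0),(606,-88,170,-33),(606,-88,100,-33))
debris('wrist','w3.png')
```

```text
at [500.   40.  168.1] yaw 1.3 tilt [ 0.003  0.    -1.   ] w 49.6 t 10.1 F [ 0.4  1.4 -0. ] J6 1.6
turn total 0.014 then shift [ 2.12   2.559 -0.038]
turn total 0.367 then shift [ 0. -0.  0.]
turn total 0.0 then shift [ 0.  -0.   1.4]
ball0 0.84 [517, 41, 24, 22, 10] bgr [193 205 206] px [316 235]
ball0 0.76 [490, 209, 29, 26, 81] bgr [120  70  40] px [ 30 274]
ball0 0.75 [606, -89, 37, 36, -37] bgr [180 192 195] px [571  72]
ball0 0.65 [435, 0, 9, 8, 1] bgr [ 55 133 161] px [378 363]
chip0 0.79 [512, 144, 41, 23, 9] bgr [145 138 186] px [140 237]
chip0 0.69 [501, -145, 41, 15, 13] bgr [ 75  71 124] px [628 260]
chip0 0.66 [607, 147, 59, 32, -32] bgr [101 144 175] px [117  61]
peg0 0.63 [607, 68, 73, 19, 17] bgr [ 79 140 190] px [267  66]
```

Call:
apply_moves(targets=[[0.13,[0.69,0.87,0],[0,0,0]],[0.13,[0.69,0.87,0],[0,0,0]],[0.13,[0.69,0.87,0],[0,0,0]],[0.13,[0,0,0],[0,0,0.1]],[0.13,[0,0,0],[0,0,0.1]],[0.13,[0,0,0.2],[0,0,0.1]],[0.13,[0,0,0.2],[0,0,0.09]],[0.13,[0,0,0.5],[0,0,0]]])

```text
t: 11.42
ee_pos: [605.6, -88.3, 118.7]
orientation: [3.005, -0.917, -0.0]
ft_force: [0.4, -1.0, -0.1]
width: 49.7
grasp_force: 0.0
```

Call:
apply_moves(targets=[[0.13,[0,0,0.46],[0,0,0]],[-1,[0,0,0],[0,0,0]],[-1,[0,0,0],[0,0,0]],[-1,[0,0,0],[0,0,0]],[-1,[0,0,0],[0,0,0]],[-1,[0,0,-0.5],[0,0,0]],[-1,[0,0,-0.5],[0,0,0]]])

```text
t: 12.3
ee_pos: [605.2, -88.2, 146.9]
orientation: [3.005, -0.914, -0.002]
ft_force: [-0.0, 0.1, -0.1]
width: 29.8
grasp_force: 30.0
```

Call:
apply_moves(targets=[[-1,[-0.69,0.23,0],[0,0,0]],[-1,[-0.69,0.23,0],[0,0,0]],[-1,[-0.69,0.23,0],[0,0,0]],[-1,[0,0,0.7],[0,0,0]],[-1,[0,0,0.7],[0,0,0]],[-1,[0,0,0.7],[0,0,0]],[0.13,[0,0,0],[0,0,0]],[0.13,[0,0,0],[0,0,0]]])

```text
t: 13.3
ee_pos: [501.0, -59.3, 42.6]
orientation: [-3.006, 0.914, -0.001]
ft_force: [-0.5, 0.1, 0.4]
width: 46.3
grasp_force: 0.0
```

Call:
apply_moves(targets=[[0.13,[0,0,-0.8],[0,0,0]],[0.13,[0,0,-0.8],[0,0,0]],[0.13,[0,0,-0.8],[0,0,0]],[0.13,[0,0,0],[0,0,-0.1]],[0.13,[0,0,0],[0,0,-0.1]],[0.13,[0,0,0],[0,0,-0.1]],[0.13,[0,0,0],[0,0,-0.09]]])

```text
t: 14.18
ee_pos: [501.2, -59.4, 163.9]
orientation: [3.141, 0.042, 0.005]
ft_force: [-0.4, 0.1, 1.9]
width: 49.4
grasp_force: 0.0
```

Run:
```python
from h import *
plan((607,-178,165,1.3),(607,-178,165,29),(607,-178,98,29))
debris('wrist')
print('TOP');debris('top','t3.png')
```

```text
at [501.2 -59.4 163.9] yaw 1.5 tilt [ 0.003 -0.    -1.   ] w 49.4 t 14.2 F [-0.4  0.1  1.9] J6 1.4
turn total 0.003 then shift [ 2.062  2.42  -0.023]
turn total -0.308 then shift [0. 0. 0.]
turn total 0.0 then shift [0.   0.   1.34]
ball0 0.71 [518, -58, 24, 23, -34] bgr [193 204 205] px [315 236]
ball0 0.71 [518, 14, 25, 23, -81] bgr [182 195 197] px [187 234]
ball0 0.66 [438, -38, 20, 10, 89] bgr [ 46 114 139] px [280 363]
chip0 0.92 [513, 111, 39, 25, -8] bgr [119 112 165] px [ 19 238]
chip0 0.77 [607, -180, 60, 34, 28] bgr [116 164 188] px [555  73]
chip0 0.58 [505, -180, 41, 22, 22] bgr [110 104 172] px [523 263]
peg0 0.66 [605, 69, 70, 24, 14] bgr [ 53  98 151] px [77 65]
TOP
ball0 0.86 [686, -131, 32, 31, -89] bgr [193 210 212] px [402 176]
ball0 0.61 [494, 42, 27, 22, 1] bgr [205 222 222] px [295 291]
ball0 0.55 [455, 255, 29, 27, -89] bgr [129  72  43] px [160 313]
ball0 0.26 [682, -274, 113, 37, 11] bgr [106 123 128] px [488 187]
chip0 0.95 [484, 171, 49, 25, 10] bgr [142 137 209] px [215 295]
chip0 0.9 [611, -177, 48, 28, 26] bgr [113 179 210] px [429 221]
chip0 0.69 [680, -58, 54, 25, -60] bgr [116 183 214] px [358 180]
chip0 0.63 [680, 105, 57, 28, -43] bgr [106 168 199] px [260 178]
chip0 0.6 [607, 146, 55, 27, -35] bgr [ 99 155 203] px [233 221]
peg0 0.83 [781, -117, 70, 20, -83] bgr [ 54 111 171] px [392 123]
peg0 0.7 [682, 30, 71, 18, 6] bgr [ 70 140 202] px [305 178]
peg0 0.51 [605, 69, 69, 18, 15] bgr [ 61 120 190] px [281 224]
peg0 0.18 [688, -133, 35, 34, -75] bgr [177 195 200] px [402 177]
incense_holder 0.52 [492, 51, 113, 111, 1] bgr [148 196 204] px [294 294]
earring_stand 0.68 [682, 243, 118, 66, -3] bgr [162 165 170] px [176 183]
earring_stand 0.17 [495, 43, 29, 24, 1] bgr [199 220 220] px [295 290]
```

Call:
apply_moves(targets=[[0.13,[0.69,0.817,0],[0,0,0]],[0.13,[0.69,0.817,0],[0,0,0]],[0.13,[0.69,0.817,0],[0,0,0]],[0.13,[0,0,0],[0,0,-0.098]],[0.13,[0,0,0.2],[0,0,-0.098]],[0.13,[0,0,0.2],[0,0,-0.098]],[0.13,[0,0,0.5],[0,0,0]],[0.13,[0,0,0.4],[0,0,0]]])

```text
t: 15.78
ee_pos: [606.4, -179.4, 95.6]
orientation: [-3.05, -0.752, 0.001]
ft_force: [0.3, -0.0, -0.4]
width: 49.7
grasp_force: 0.0
```

Call:
apply_moves(targets=[[-1,[0,0,0],[0,0,0]],[-1,[0,0,0],[0,0,0]],[-1,[0,0,0],[0,0,0]],[-1,[0,0,0],[0,0,0]],[-1,[0,0,-0.5],[0,0,0]],[-1,[0,0,-0.5],[0,0,0.098]],[-1,[0,0,0],[0,0,0.098]],[-1,[0,0,0],[0,0,0.098]]])

```text
t: 16.77
ee_pos: [606.8, -179.6, 147.4]
orientation: [3.141, 0.027, 0.001]
ft_force: [-0.5, 0.1, -0.6]
width: 23.6
grasp_force: 30.0
```

Call:
apply_moves(targets=[[-1,[-0.705,-0.58,0],[0,0,0]],[-1,[-0.705,-0.58,0],[0,0,0]],[-1,[-0.705,-0.58,0],[0,0,0]],[-1,[0,0,0.7],[0,0,0]],[-1,[0,0,0.6],[0,0,0]],[-1,[0,0,0.44],[0,0,0]],[-0.18,[0,0,0],[0,0,0]],[-0.18,[0,0,0],[0,0,0]]])

```text
t: 17.77
ee_pos: [499.5, -95.0, 60.4]
orientation: [3.141, 0.035, 0.001]
ft_force: [0.0, -0.8, 0.5]
width: 35.5
grasp_force: 0.0
```

Call:
apply_moves(targets=[[-0.18,[0,0,-0.8],[0,0,0]],[0.13,[0,0,-0.8],[0,0,0]],[0.13,[0,0,-0.4],[0,0,0]]])

```text
t: 18.15
ee_pos: [500.5, -95.2, 163.3]
orientation: [3.14, 0.034, 0.008]
ft_force: [0.7, -0.1, -0.6]
width: 48.7
grasp_force: 0.0
```

Run:
```python
from h import *
plan((686,-131,165,1.3))
debris('wrist','w4.png')
print('TOP');debris('top','t4.png')
```

```text
at [500.5 -95.2 163.3] yaw 1.3 tilt [ 0.005 -0.001 -1.   ] w 48.7 t 18.1 F [ 0.7 -0.1 -0.6] J6 1.34
turn total -0.0 then shift [ 3.693  0.8   -0.034]
ball0 0.91 [518, -68, 25, 23, -35] bgr [190 202 203] px [268 235]
ball0 0.72 [518, 4, 27, 23, -81] bgr [176 190 192] px [140 233]
ball0 0.41 [436, -57, 6, 4, -1] bgr [ 37  93 117] px [253 365]
chip0 0.66 [517, -93, 44, 18, 0] bgr [130 182 204] px [314 237]
chip0 0.56 [505, -191, 41, 21, 23] bgr [116 110 178] px [481 261]
peg0 0.63 [602, 67, 65, 23, 14] bgr [ 38  79 133] px [19 82]
TOP
ball0 0.84 [494, 39, 29, 27, 1] bgr [197 218 219] px [297 290]
ball0 0.8 [454, 255, 32, 30, 82] bgr [118  72  53] px [161 313]
ball0 0.78 [375, -22, 28, 28, -13] bgr [ 71 193 209] px [334 367]
ball0 0.57 [686, -131, 33, 32, 18] bgr [187 204 207] px [402 177]
ball0 0.29 [680, 30, 70, 17, 6] bgr [ 69 139 202] px [305 178]
ball0 0.21 [680, -270, 115, 37, 17] bgr [106 123 129] px [488 186]
chip0 0.88 [607, 146, 57, 28, -31] bgr [111 175 206] px [234 220]
chip0 0.84 [681, -58, 53, 27, -62] bgr [111 175 206] px [358 180]
chip0 0.72 [681, 105, 57, 29, -43] bgr [104 164 196] px [260 177]
chip0 0.6 [484, 171, 46, 26, 6] bgr [139 134 206] px [215 296]
chip0 0.27 [484, 17, 177, 139, -89] bgr [146 194 203] px [302 292]
peg0 0.86 [681, 29, 66, 16, 8] bgr [ 66 128 185] px [306 181]
peg0 0.66 [606, 68, 68, 17, 16] bgr [ 62 122 193] px [281 224]
peg0 0.59 [781, -117, 70, 20, -83] bgr [ 57 116 177] px [392 123]
incense_holder 0.82 [770, 36, 61, 61, 1] bgr [145 129  97] px [303 126]
earring_stand 0.94 [682, 243, 120, 66, -2] bgr [159 162 168] px [176 183]
earring_stand 0.26 [773, 35, 60, 60, 1] bgr [146 129  97] px [303 126]
```

View pics/w4.png

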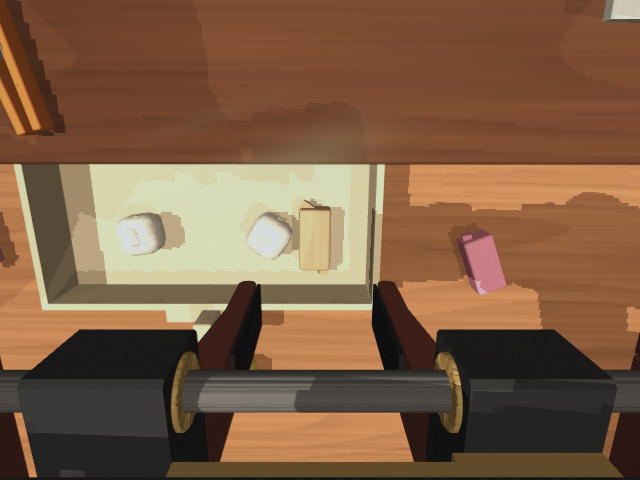

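The view shows the chip (314,237) and the two balls (268,235) and (140,233) in the tray. The third ball is next.

Call:
apply_moves(targets=[[0.13,[0.925,0.2,0],[0,0,0]],[0.13,[0.925,0.2,0],[0,0,0]],[0.13,[0.925,0.2,0],[0,0,0]],[0.13,[0.925,0.2,0],[0,0,0]],[0.13,[0,0,0.2],[0,0,-0.06]],[0.13,[0,0,0.3],[0,0,-0.06]],[0.13,[0,0,0.4],[0,0,0]],[0.13,[0,0,0.34],[0,0,0]]])

```text
t: 19.75
ee_pos: [684.3, -130.7, 96.1]
orientation: [-3.124, -0.327, 0.002]
ft_force: [-0.0, -0.2, -0.6]
width: 49.7
grasp_force: 0.0
```

Call:
apply_moves(targets=[[-1,[0,0,0],[0,0,0]],[-1,[0,0,0],[0,0,0]],[-1,[0,0,0],[0,0,0]],[-1,[0,0,0],[0,0,0]],[-1,[0,0,-0.5],[0,0,0]],[-1,[0,0,-0.5],[0,0,0.06]],[-1,[0,0,0],[0,0,0.06]]])

```text
t: 20.62
ee_pos: [686.4, -131.1, 150.5]
orientation: [3.14, 0.03, 0.007]
ft_force: [-0.3, 0.1, -1.0]
width: 30.1
grasp_force: 29.3
```

Call:
apply_moves(targets=[[-1,[-0.916,-0.636,0],[0,0,0]],[-1,[-0.916,-0.636,0],[0,0,0]],[-1,[-0.916,-0.636,0],[0,0,0]],[-1,[-0.916,-0.636,0],[0,0,0]],[-1,[0,0,0.8],[0,0,0]],[-1,[0,0,0.7],[0,0,0]],[-1,[0,0,0.52],[0,0,0]],[-0.1,[0,0,0],[0,0,0]]])

```text
t: 21.62
ee_pos: [497.6, -7.5, 45.6]
orientation: [-3.141, -0.035, 0.005]
ft_force: [-1.3, -0.1, -0.3]
width: 37.0
grasp_force: 0.0
```

Call:
apply_moves(targets=[[-0.1,[0,0,0],[0,0,0]],[-0.1,[0,0,-0.8],[0,0,0]],[0.13,[0,0,-0.8],[0,0,0]],[0.13,[0,0,-0.7],[0,0,0]]])

```text
t: 22.12
ee_pos: [499.6, -7.7, 164.8]
orientation: [3.141, 0.034, 0.005]
ft_force: [0.5, -0.0, 0.7]
width: 49.3
grasp_force: 0.0
```

Run:
```python
from h import *
plan((681,-57,165,1.3))
debris('wrist','w5.png')
print('TOP');debris('top','t5.png')
```

```text
at [499.6  -7.7 164.8] yaw 1.3 tilt [ 0.003 -0.    -1.   ] w 49.3 t 22.1 F [ 0.5 -0.   0.7] J6 1.51
turn total -0.0 then shift [ 3.604  1.068 -0.004]
ball0 0.81 [437, -22, 21, 10, -89] bgr [ 52 121 146] px [341 364]
ball0 0.77 [518, -5, 24, 22, 6] bgr [194 206 206] px [314 235]
ball0 0.72 [518, -44, 24, 23, 49] bgr [153 174 186] px [381 236]
ball0 0.72 [518, 28, 24, 23, 9] bgr [187 199 201] px [255 233]
chip0 0.93 [606, 140, 59, 35, -11] bgr [ 85 122 151] px [27 55]
chip0 0.81 [516, -70, 43, 21, 0] bgr [ 86 125 158] px [425 237]
chip0 0.77 [504, -165, 42, 23, 23] bgr [104  98 164] px [585 261]
chip0 0.58 [512, 129, 40, 25, 9] bgr [128 122 175] px [ 80 236]
peg0 0.62 [606, 67, 70, 21, 17] bgr [ 63 112 166] px [176  64]
TOP
ball0 0.7 [455, 255, 30, 27, -89] bgr [128  72  44] px [161 313]
chip0 0.97 [472, -207, 49, 24, 26] bgr [107 101 192] px [449 307]
chip0 0.85 [680, 104, 55, 29, -48] bgr [109 173 203] px [260 178]
chip0 0.78 [607, 146, 57, 28, -34] bgr [ 97 152 198] px [234 220]
chip0 0.73 [680, -57, 53, 26, -62] bgr [116 183 213] px [358 180]
chip0 0.65 [483, 171, 51, 26, 11] bgr [142 138 210] px [215 296]
peg0 0.68 [619, 72, 43, 17, 17] bgr [ 82 145 213] px [278 215]
peg0 0.68 [782, -118, 69, 20, -80] bgr [ 54 110 170] px [393 123]
peg0 0.6 [693, 31, 45, 17, 6] bgr [ 82 153 212] px [305 174]
incense_holder 0.76 [770, 36, 61, 61, 1] bgr [148 131 100] px [303 126]
earring_stand 0.6 [683, 243, 118, 66, -2] bgr [167 169 175] px [176 183]
```

Call:
apply_moves(targets=[[0.13,[0.9,0.267,0],[0,0,0]],[0.13,[0.9,0.267,0],[0,0,0]],[0.13,[0.9,0.267,0],[0,0,0]],[0.13,[0.9,0.267,0],[0,0,0]],[0.13,[0,0,0],[0,0,-0.108]],[0.13,[0,0,0],[0,0,-0.108]],[0.13,[0,0,0],[0,0,-0.108]],[0.13,[0,0,0],[0,0,-0.108]]])

```text
t: 23.72
ee_pos: [679.7, -57.0, 160.9]
orientation: [-2.947, -1.086, 0.002]
ft_force: [0.2, -0.3, -0.6]
width: 49.6
grasp_force: 0.0
```

Call:
apply_moves(targets=[[0.13,[0,0,0],[0,0,-0.108]],[0.13,[0,0,0],[0,0,-0.108]],[0.13,[0,0,0],[0,0,-0.108]],[0.13,[0,0,0],[0,0,-0.108]],[0.13,[0,0,0],[0,0,-0.108]],[0.13,[0,0,0],[0,0,-0.108]],[0.13,[0,0,0],[0,0,-0.108]],[0.13,[0,0,0],[0,0,-0.108]]])

```text
t: 24.72
ee_pos: [679.7, -57.0, 161.0]
orientation: [-1.612, -2.695, 0.001]
ft_force: [0.2, 0.2, 0.2]
width: 49.8
grasp_force: 0.0
```

Run:
```python
from h import *
plan((681,-57,99,118))
debris('wrist')
```

```text
at [679.7 -57.  161. ] yaw 118.2 tilt [-0.001  0.    -1.   ] w 49.8 t 24.7 F [0.2 0.2 0.2] J6 -0.59
turn total 0.003 then shift [-0.012  0.022  1.24 ]
ball0 0.91 [538, -40, 26, 24, 56] bgr [194 206 208] px [ 85 113]
ball0 0.68 [537, -2, 27, 22, 4] bgr [192 205 207] px [110  40]
ball0 0.55 [547, 23, 10, 2, 28] bgr [ 91 106 116] px [148   1]
chip0 0.9 [535, -156, 25, 23, -73] bgr [143 138 192] px [ 18 292]
chip0 0.89 [536, -66, 45, 21, 1] bgr [130 179 202] px [ 70 156]
chip0 0.67 [693, 92, 34, 20, 28] bgr [100 141 172] px [480  19]
chip0 0.67 [680, -58, 57, 25, -60] bgr [129 180 212] px [313 264]
peg0 0.92 [785, -140, 33, 20, -80] bgr [ 51 106 165] px [393 435]
peg0 0.73 [683, 28, 72, 19, 9] bgr [ 82 145 200] px [395 128]
peg0 0.66 [627, 65, 33, 8, 28] bgr [ 51 102 158] px [344   5]
incense_holder 0.81 [768, 34, 61, 61, -12] bgr [153 137 107] px [539 196]
earring_stand 0.71 [787, -142, 34, 19, -80] bgr [ 51 107 166] px [393 435]
```

Call:
apply_moves(targets=[[0.13,[0,0.02,0.5],[0,0,0]],[0.13,[0,0,0.42],[0,0,0]],[0.13,[0,0,0.32],[0,0,0]],[-1,[0,0,0],[0,0,0]],[-1,[0,0,0],[0,0,0]],[-1,[0,0,0],[0,0,0]],[-1,[0,0,0],[0,0,0]],[-1,[0,0,-0.5],[0,0,0]]])

```text
t: 26.02
ee_pos: [679.5, -56.4, 123.5]
orientation: [-1.619, -2.689, 0.002]
ft_force: [1.3, -0.5, -0.3]
width: 23.7
grasp_force: 30.0
```

Call:
apply_moves(targets=[[-1,[0,0,-0.5],[0,0,-0.098]],[-1,[0,0,0],[0,0,-0.098]],[-1,[0,0,0],[0,0,-0.098]],[-1,[0,0,0],[0,0,-0.098]],[-1,[0,0,0],[0,0,-0.098]],[-1,[0,0,0],[0,0,-0.098]],[-1,[0,0,0],[0,0,-0.098]],[-1,[0,0,0],[0,0,0]]])

```text
t: 27.02
ee_pos: [681.0, -56.6, 150.1]
orientation: [0.012, 3.141, 0.0]
ft_force: [0.8, 0.3, -0.3]
width: 23.5
grasp_force: 30.0
```

Call:
apply_moves(targets=[[-1,[0.9,0.615,0],[0,0,0]],[-1,[0.9,0.615,0],[0,0,0]],[-1,[0.9,0.615,0],[0,0,0]],[-1,[0.9,0.615,0],[0,0,0]],[-1,[0,0,0.8],[0,0,0]],[-1,[0,0,0.6],[0,0,0]],[-1,[0,0,0.4],[0,0,0]],[-0.18,[0,0,0],[0,0,0]]])

```text
t: 28.02
ee_pos: [500.8, 67.5, 58.9]
orientation: [-0.014, -3.139, 0.0]
ft_force: [-1.2, -0.5, -0.2]
width: 30.3
grasp_force: 0.0
```

Call:
apply_moves(targets=[[-0.18,[0,0,0],[0,0,0]],[-0.18,[0,0,-0.8],[0,0,0]],[0.13,[0,0,-0.8],[0,0,0]],[0.13,[0,0,-0.4],[0,0,0]]])

```text
t: 28.52
ee_pos: [503.2, 67.6, 163.2]
orientation: [0.012, 3.137, 0.001]
ft_force: [0.7, -0.5, 0.3]
width: 49.3
grasp_force: 0.0
```

Run:
```python
from h import *
plan((681,105,162,180))
debris('wrist','w6.png')
print('TOP');debris('top','t6.png')
```

```text
at [503.2  67.6 163.2] yaw 179.6 tilt [ 0.005  0.001 -1.   ] w 49.3 t 28.5 F [ 0.7 -0.5  0.3] J6 -1.45
turn total -0.005 then shift [-3.556  0.747  0.025]
ball0 0.96 [384, 1, 23, 23, -5] bgr [ 85 190 201] px [177  33]
ball0 0.84 [447, 216, 29, 21, 80] bgr [125  73  41] px [593 158]
ball0 0.77 [479, -24, 25, 24, -35] bgr [139 159 171] px [150 221]
ball0 0.67 [478, 48, 24, 23, 8] bgr [191 203 204] px [279 219]
ball0 0.65 [478, 14, 24, 24, 2] bgr [142 163 176] px [219 219]
chip0 0.77 [469, 150, 39, 21, 10] bgr [155 148 192] px [463 200]
chip0 0.74 [487, 75, 40, 16, -11] bgr [126 176 203] px [327 232]
chip0 0.73 [477, -50, 42, 24, 0] bgr [ 81 118 149] px [106 216]
chip0 0.55 [621, 124, 14, 1, 15] bgr [42 63 88] px [402 426]
chip0 0.48 [479, 48, 25, 24, 11] bgr [189 202 203] px [279 219]
peg0 0.91 [627, 74, 36, 20, 13] bgr [ 75 129 181] px [320 416]
peg0 0.68 [647, 29, 9, 6, -2] bgr [ 29  61 120] px [256 456]
earring_stand 0.62 [639, 268, 22, 3, -1] bgr [180 184 189] px [607 440]
TOP
ball0 0.72 [494, -50, 28, 27, -36] bgr [138 167 186] px [352 292]
ball0 0.63 [680, 28, 70, 18, 9] bgr [ 66 132 193] px [306 178]
ball0 0.58 [455, 255, 29, 26, 82] bgr [133  75  44] px [161 313]
chip0 0.82 [493, -82, 50, 24, 1] bgr [ 81 125 169] px [372 293]
chip0 0.74 [612, 143, 47, 28, -32] bgr [102 160 206] px [235 216]
chip0 0.56 [681, 105, 56, 27, -43] bgr [108 171 201] px [260 178]
chip0 0.56 [474, -206, 50, 25, 22] bgr [103  99 186] px [449 306]
peg0 0.85 [781, -117, 70, 21, -82] bgr [ 54 109 169] px [392 123]
peg0 0.84 [681, 29, 72, 19, 6] bgr [ 65 130 190] px [306 179]
peg0 0.56 [622, 73, 29, 16, 15] bgr [ 97 162 210] px [279 215]
incense_holder 0.75 [769, 35, 60, 59, 1] bgr [151 133  99] px [303 127]
incense_holder 0.34 [681, -273, 114, 40, 11] bgr [109 127 133] px [487 186]
earring_stand 0.62 [681, 243, 120, 66, -3] bgr [163 166 172] px [176 183]
```

Call:
apply_moves(targets=[[0.13,[-0.889,0.187,0],[0,0,0]],[0.13,[-0.889,0.187,0],[0,0,0]],[0.13,[-0.889,0.187,0],[0,0,0]],[0.13,[-0.889,0.187,0],[0,0,0]],[0.13,[0,0,0],[0,0,0.099]],[0.13,[0,0,0],[0,0,0.099]],[0.13,[0,0,0],[0,0,0.099]],[0.13,[0,0,0],[0,0,0.099]]])

```text
t: 30.12
ee_pos: [679.5, 103.8, 159.1]
orientation: [-0.978, -2.984, 0.001]
ft_force: [0.2, 0.3, -0.4]
width: 49.6
grasp_force: 0.0
```

Call:
apply_moves(targets=[[0.13,[0,0,0.2],[0,0,0.099]],[0.13,[0,0,0.6],[0,0,0]],[0.13,[0,0,0.48],[0,0,0]],[-1,[0,0,0],[0,0,0]],[-1,[0,0,0],[0,0,0]],[-1,[0,0,0],[0,0,0]],[-1,[0,0,0],[0,0,0]],[-1,[0,0,-0.5],[0,0,0]]])

```text
t: 31.12
ee_pos: [677.9, 103.5, 118.8]
orientation: [-1.198, -2.9, 0.004]
ft_force: [1.0, -0.5, 0.3]
width: 24.0
grasp_force: 29.8
```

Call:
apply_moves(targets=[[-1,[0,0,-0.5],[0,0,0]],[-1,[0,0,0],[0,0,0.1]],[-1,[0,0,0],[0,0,0.1]],[-1,[0,0,0],[0,0,0.1]],[-1,[0,0,0],[0,0,0.1]],[-1,[0,0,0],[0,0,0.1]],[-1,[0,0,0],[0,0,0]]])

```text
t: 32.0
ee_pos: [679.5, 103.8, 145.6]
orientation: [-2.218, -2.225, 0.001]
ft_force: [-0.4, 0.0, -0.0]
width: 23.9
grasp_force: 29.8
```

Run:
```python
from h import *
plan((467,18,150,90),(467,18,56,90))
print('TOP');debris('top','t7.png')
```

```text
at [679.5 103.8 145.6] yaw 90.2 tilt [-0. -0. -1.] w 23.9 t 32.0 F [-0.4  0.  -0. ] J6 0.13
turn total 0.002 then shift [-1.716 -4.25  -0.088]
turn total 0.0 then shift [0.   0.   1.88]
TOP
ball0 0.75 [494, -51, 28, 27, 46] bgr [181 199 199] px [353 292]
ball0 0.69 [375, -31, 26, 12, 7] bgr [ 60 172 187] px [339 367]
chip0 0.96 [492, -83, 48, 23, 0] bgr [104 165 194] px [372 294]
chip0 0.69 [497, -70, 137, 136, 11] bgr [135 182 187] px [361 289]
chip0 0.64 [474, -206, 50, 25, 24] bgr [ 89  85 163] px [449 307]
peg0 0.78 [781, -117, 70, 20, -83] bgr [ 49 101 156] px [392 123]
peg0 0.73 [682, 26, 69, 12, 4] bgr [ 45  81 145] px [308 177]
peg0 0.58 [496, -71, 141, 138, 11] bgr [134 181 187] px [361 288]
incense_holder 0.76 [769, 25, 60, 39, 1] bgr [112  99  74] px [308 126]
```

Call:
apply_moves(targets=[[-1,[-0.345,-0.85,0],[0,0,0]],[-1,[-0.345,-0.85,0],[0,0,0]],[-1,[-0.345,-0.85,0],[0,0,0]],[-1,[-0.345,-0.85,0],[0,0,0]],[-1,[-0.345,-0.85,0],[0,0,0]],[-1,[0,0,0.8],[0,0,0]],[-1,[0,0,0.6],[0,0,0]],[-1,[0,0,0.39],[0,0,0]]])

```text
t: 33.3
ee_pos: [467.0, 17.1, 55.3]
orientation: [-2.218, -2.224, 0.001]
ft_force: [-0.2, -0.4, -0.0]
width: 24.2
grasp_force: 29.8
```

Call:
apply_moves(targets=[[-0.25,[0,0,0],[0,0,0]],[-0.25,[0,0,0],[0,0,0]],[-0.25,[0,0,-0.8],[0,0,0]],[0.5,[0,0,-0.8],[0,0,0]],[0.5,[0,0,-0.5],[0,0,0]],[0.5,[0,0,0],[0,0,0]]])

```text
t: 34.05
ee_pos: [469.2, 17.3, 164.1]
orientation: [2.216, 2.22, 0.007]
ft_force: [-0.6, -0.1, -0.4]
width: 59.4
grasp_force: 0.0
```

Run:
```python
from h import *
plan((607,146,162,90),(607,146,162,56))
debris('wrist','w8.png')
print('TOP');debris('top','t8.png')
```

```text
at [469.2  17.3 164.1] yaw 90.1 tilt [ 0.006  0.    -1.   ] w 59.4 t 34.0 F [-0.6 -0.1 -0.4] J6 0.01
turn total 0.001 then shift [2.575 2.755 0.042]
turn total 0.378 then shift [0. 0. 0.]
ball0 0.83 [489, -18, 25, 25, 56] bgr [173 190 197] px [347 319]
ball0 0.72 [489, 21, 24, 23, 90] bgr [195 207 208] px [348 259]
ball0 0.68 [396, 8, 25, 23, 78] bgr [ 83 187 200] px [188 280]
ball0 0.56 [466, 39, 41, 18, -90] bgr [132 184 207] px [308 227]
ball0 0.16 [496, 81, 40, 15, -10] bgr [125 172 204] px [365 151]
chip0 0.89 [488, -43, 41, 23, 0] bgr [ 95 136 168] px [344 354]
chip0 0.86 [481, 149, 38, 8, 0] bgr [110 105 157] px [331   6]
chip0 0.84 [496, 81, 40, 15, -11] bgr [125 173 205] px [365 151]
chip0 0.8 [476, -122, 27, 10, 3] bgr [ 68  68 117] px [326 457]
chip0 0.79 [606, 138, 57, 31, 0] bgr [ 94 134 163] px [592  27]
chip0 0.71 [490, 54, 23, 23, -83] bgr [198 210 210] px [350 201]
chip0 0.65 [466, 37, 44, 19, -88] bgr [132 183 207] px [308 228]
peg0 0.87 [653, 24, 19, 18, 8] bgr [ 46  96 159] px [625 247]
peg0 0.69 [607, 68, 76, 21, 15] bgr [ 68 125 186] px [559 174]
peg0 0.48 [485,
[... 154 characters left out ...]
 35, 4] bgr [111 151 174] px [386 283]
ball0 0.59 [455, 255, 30, 26, 82] bgr [137  77  45] px [161 313]
chip0 0.89 [607, 147, 59, 28, -31] bgr [108 169 210] px [233 221]
chip0 0.82 [484, 171, 49, 24, 9] bgr [154 148 220] px [215 296]
chip0 0.74 [473, -206, 49, 25, 23] bgr [119 114 199] px [449 307]
peg0 0.86 [615, 71, 22, 13, 2] bgr [115 170 210] px [280 218]
peg0 0.74 [782, -116, 69, 23, -80] bgr [ 55 109 170] px [391 123]
peg0 0.62 [681, 29, 69, 18, 8] bgr [ 69 135 196] px [306 179]
peg0 0.18 [503, -119, 106, 34, 8] bgr [110 150 173] px [387 283]
incense_holder 0.65 [769, 35, 60, 59, 1] bgr [158 140 104] px [303 126]
earring_stand 0.85 [682, 243, 118, 66, -3] bgr [174 177 182] px [176 183]
```

View pics/w8.png

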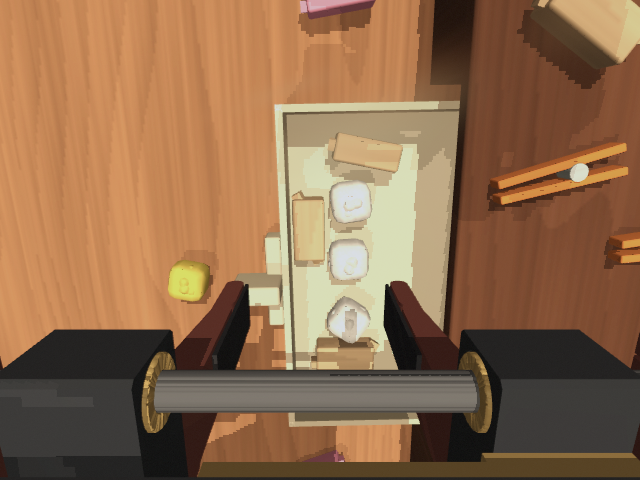

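The tray holds six pieces (px 283–460). The last chip is at the top right, around (592,27). I grip it lengthwise so the gripper body stays clear of the stand.

Call:
apply_moves(targets=[[0.7,[0.644,0.689,0],[0,0,0]],[0.7,[0.644,0.689,0],[0,0,0]],[0.7,[0.644,0.689,0],[0,0,0]],[0.7,[0.644,0.689,0],[0,0,0]],[0.7,[0,0,0],[0,0,0.0945]],[0.7,[0,0,0],[0,0,0.0945]],[0.7,[0,0,0],[0,0,0.0945]],[0.7,[0,0,0],[0,0,0.0945]]])

```text
t: 35.65
ee_pos: [604.8, 146.3, 160.9]
orientation: [-2.776, -1.47, 0.001]
ft_force: [-0.3, -0.4, -0.0]
width: 74.5
grasp_force: 0.0
```

Run:
```python
from h import *
plan((607,146,99,56))
debris('wrist')
```

```text
at [604.8 146.3 160.9] yaw 55.8 tilt [-0. -0. -1.] w 74.5 t 35.6 F [-0.3 -0.4 -0. ] J6 0.82
turn total -0.002 then shift [0.02  0.039 1.239]
ball0 0.89 [538, 53, 30, 28, -85] bgr [206 220 224] px [311 435]
ball0 0.82 [546, 27, 18, 6, -31] bgr [146 166 179] px [343 457]
ball0 0.71 [530, 75, 15, 6, -34] bgr [230 244 243] px [281 416]
ball0 0.63 [513, 258, 29, 22, -10] bgr [157  98  59] px [ 58 196]
chip0 0.91 [546, 116, 37, 20, -34] bgr [128 176 206] px [265 358]
chip0 0.71 [514, 69, 42, 25, -89] bgr [144 194 219] px [267 433]
chip0 0.71 [535, 192, 43, 18, 10] bgr [189 182 229] px [170 267]
chip0 0.63 [606, 145, 60, 31, -33] bgr [149 201 226] px [318 264]
peg0 0.95 [609, 68, 38, 22, 16] bgr [ 79 125 182] px [389 353]
incense_holder 0.57 [747, 47, 56, 19, 68] bgr [178 162 130] px [625 267]
earring_stand 0.88 [645, 247, 117, 71, -3] bgr [198 199 203] px [282  59]
earring_stand 0.18 [605, 143, 61, 31, -33] bgr [152 205 229] px [318 264]
```

Call:
apply_moves(targets=[[0.7,[0,0.02,0.5],[0,0,0]],[0.7,[0,0,0.42],[0,0,0]],[0.7,[0,0,0.32],[0,0,0]],[-1,[0,0,0],[0,0,0]],[-1,[0,0,0],[0,0,0]],[-1,[0,0,0],[0,0,0]],[-1,[0,0,0],[0,0,0]]])

```text
t: 36.83
ee_pos: [606.4, 145.8, 100.2]
orientation: [2.773, 1.477, 0.002]
ft_force: [0.3, -1.0, 2.8]
width: 47.6
grasp_force: 29.9
```

Call:
apply_moves(targets=[[-1,[0,0,-0.5],[0,0,0]],[-1,[0,0,-0.5],[0,0,0]],[-1,[0,0,0],[0,0,0.1]],[-1,[0,0,0],[0,0,0.1]],[-1,[0,0,0],[0,0,0.1]],[-1,[0,0,0],[0,0,0.1]],[-1,[0,0,0],[0,0,0.1]],[-1,[0,0,0],[0,0,0.1]]])

```text
t: 37.83
ee_pos: [605.8, 145.7, 149.6]
orientation: [-3.141, -0.049, -0.0]
ft_force: [0.2, -0.7, -0.4]
width: 48.1
grasp_force: 29.9
```

Run:
```python
from h import *
plan((468,-60,150,1.8),(468,-60,56,1.8))
snap('wrist','w9.png'); print([(d['bbox'],round(d['score'],2)) for d in ctrl.masks_of('chip0','wrist')])
```

```text
at [605.8 145.7 149.6] yaw 1.8 tilt [ 0.  0. -1.] w 48.1 t 37.8 F [ 0.2 -0.7 -0.4] J6 1.76
turn total -0.0 then shift [-2.883  4.025 -0.009]
turn total -0.0 then shift [0.   0.   1.88]
[([258.6, 278.0, 378.4, 348.6], 0.91), ([249.9, 349.9, 283.3, 368.4], 0.87), ([585.4, 348.3, 631.0, 369.9], 0.56)]
```

Call:
apply_moves(targets=[[-1,[-0.577,0.805,0],[0,0,0]],[-1,[-0.577,0.805,0],[0,0,0]],[-1,[-0.577,0.805,0],[0,0,0]],[-1,[-0.577,0.805,0],[0,0,0]],[-1,[-0.577,0.805,0],[0,0,0]],[-1,[0,0,0.8],[0,0,0]],[-1,[0,0,0.6],[0,0,0]],[-1,[0,0,0.45],[0,0,0]]])

```text
t: 38.92
ee_pos: [468.7, -60.9, 56.0]
orientation: [-3.141, -0.062, 0.0]
ft_force: [-0.0, -1.0, -0.5]
width: 47.8
grasp_force: 29.9
```

Call:
apply_moves(targets=[[0.36,[0,0,0],[0,0,0]],[0.36,[0,0,0],[0,0,0]],[0.36,[0,0,-0.8],[0,0,0]],[0.36,[0,0,-0.8],[0,0,0]],[-0.1,[0,0,-0.6],[0,0,0]],[-0.1,[0,0,0],[0,0,0]]])

```text
t: 39.67
ee_pos: [471.0, -60.9, 170.1]
orientation: [3.14, 0.058, 0.011]
ft_force: [-0.2, -0.4, -1.0]
width: 43.4
grasp_force: 0.0
```

Run:
```python
from h import *
plan((422,-17,170,1.3),(422,-17,57,1.3))
_,K,c=snap('wrist','w10.png'); print('tab',[(ray(K,c,d['xy'],76).round(),round(d['score'],2)) for d in ctrl.pinpoint('tray_tab','wrist')])
print('TOP');debris('top','t10.png')
```

```text
at [471.  -60.9 170.1] yaw 2.1 tilt [ 0.007 -0.001 -1.   ] w 43.4 t 39.7 F [-0.2 -0.4 -1. ] J6 1.38
turn total 0.009 then shift [-0.96  -0.9    0.003]
turn total -0.0 then shift [0.   0.   2.26]
tab [(array([506., -57.,  76.]), 0.25)]
TOP
ball0 0.76 [493, 42, 28, 22, 7] bgr [210 227 228] px [295 291]
ball0 0.69 [455, 256, 29, 27, 77] bgr [135  76  47] px [160 313]
chip0 0.96 [484, 171, 49, 26, 9] bgr [141 138 210] px [215 295]
chip0 0.69 [503, 73, 52, 20, -9] bgr [107 166 215] px [276 285]
peg0 0.79 [606, 68, 70, 17, 17] bgr [ 75 145 216] px [280 221]
peg0 0.69 [682, 30, 67, 17, 6] bgr [ 70 138 198] px [306 179]
peg0 0.64 [781, -116, 66, 20, -83] bgr [ 57 114 174] px [391 123]
incense_holder 0.85 [769, 35, 60, 59, 1] bgr [154 136 102] px [303 126]
incense_holder 0.41 [498, 40, 133, 106, -89] bgr [136 184 199] px [289 283]
earring_stand 0.77 [682, 243, 117, 65, -2] bgr [170 172 178] px [176 183]
earring_stand 0.25 [499, 40, 131, 105, -89] bgr [139 187 201] px [290 282]
```

View pics/w10.png

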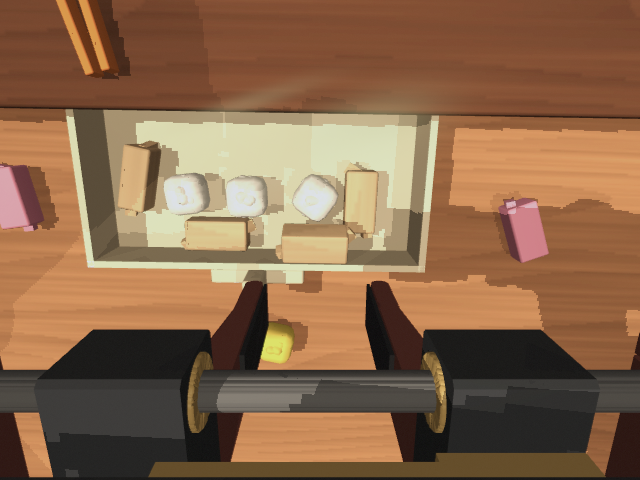

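All seven pieces lie in the tray (px 75–435 × 110–270): three balls and four chips. I take the tab again and push the tray home.

Call:
apply_moves(targets=[[-0.1,[-0.48,-0.45,0],[0,0,0.009]],[-0.1,[-0.48,-0.45,0],[0,0,0]],[-0.1,[0,0,0.6],[0,0,0]],[-0.1,[0,0,0.6],[0,0,0]],[-0.1,[0,0,0.5],[0,0,0]],[-0.1,[0,0,0.5],[0,0,0]],[-1,[0,0,0],[0,0,0]],[-1,[0,0,0],[0,0,0]]])

```text
t: 41.08
ee_pos: [419.8, -17.1, 57.1]
orientation: [-3.141, -0.035, 0.0]
ft_force: [0.4, 0.3, -0.3]
width: 22.7
grasp_force: 0.0
```

Call:
apply_moves(targets=[[-1,[0,0,0],[0,0,0]],[-1,[0,0,0],[0,0,0]],[-1,[0,0,0],[0,0,0]]])

```text
t: 41.45
ee_pos: [420.2, -17.7, 57.6]
orientation: [3.141, 0.035, 0.003]
ft_force: [0.6, -6.9, -4.2]
width: 13.9
grasp_force: 30.0
```

Call:
apply_moves(targets=[[-1,[0.1,0,0],[0,0,0]],[-1,[0.2,0,0],[0,0,0]],[-1,[0.3,0,0],[0,0,0]],[-1,[0.3,0,0],[0,0,0]],[-1,[0.3,0,0],[0,0,0]],[-1,[0.3,0,0],[0,0,0]],[-1,[0.3,0,0],[0,0,0]],[-1,[0.2,0,0],[0,0,0]]])

```text
t: 42.45
ee_pos: [520.0, -15.6, 57.6]
orientation: [3.14, 0.035, 0.001]
ft_force: [-1.9, -4.9, 0.4]
width: 13.8
grasp_force: 30.0
```

Call:
apply_moves(targets=[[-1,[0.06,0,0],[0,0,0]],[-1,[0.06,0,0],[0,0,0]],[-1,[0,0,0],[0,0,0]],[-1,[0,0,0],[0,0,0]]])

```text
t: 42.95
ee_pos: [526.0, -15.5, 57.6]
orientation: [3.14, 0.035, 0.002]
ft_force: [0.3, -5.0, -2.8]
width: 14.1
grasp_force: 30.0
```

Call:
apply_moves(targets=[[-1,[0.04,0,0],[0,0,0]],[-1,[0,0,0],[0,0,0]],[-1,[0,0,0],[0,0,0]]])

```text
t: 43.32
ee_pos: [527.7, -15.4, 57.6]
orientation: [3.14, 0.035, 0.002]
ft_force: [-0.8, -5.3, -2.4]
width: 13.6
grasp_force: 30.0
```

Call:
apply_moves(targets=[[-1,[0.04,0,0],[0,0,0]],[-1,[0,0,0],[0,0,0]],[-1,[0,0,0],[0,0,0]]])

```text
t: 43.7
ee_pos: [529.7, -15.4, 57.6]
orientation: [3.14, 0.035, 0.001]
ft_force: [0.2, -5.9, -1.3]
width: 13.5
grasp_force: 30.0
```

Call:
apply_moves(targets=[[-1,[0.04,0,0],[0,0,0]],[-1,[0,0,0],[0,0,0]],[-1,[0,0,0],[0,0,0]]])

```text
t: 44.08
ee_pos: [530.3, -15.4, 57.6]
orientation: [3.14, 0.035, -0.003]
ft_force: [-5.2, -6.6, 4.2]
width: 13.8
grasp_force: 30.0
```

The stop is felt at 530 mm (−5 N). I release and look at the lever.

Call:
apply_moves(targets=[[-0.1,[0,0,0],[0,0,0]],[-0.1,[0,0,0],[0,0,0]],[-0.1,[0,0,-0.8],[0,0,0]],[-0.1,[0,0,-0.9],[0,0,0]],[-1,[0,0,-0.9],[0,0,0]],[-1,[0,0.9,0],[0,0,0]],[-1,[0,0.9,0],[0,0,0]],[-1,[0,0.9,0],[0,0,0]]])

```text
t: 45.08
ee_pos: [534.8, -150.6, 187.4]
orientation: [3.141, 0.036, 0.002]
ft_force: [-0.2, -0.7, 0.3]
width: 3.1
grasp_force: 0.0
```

Call:
apply_moves(targets=[[-1,[0,0.8,0],[0,0,0]],[-1,[0,0.8,0],[0,0,0]],[-1,[0,0,0],[0,0,0]],[-1,[0,0,0],[0,0,0]]])

```text
t: 45.58
ee_pos: [536.1, -229.0, 186.7]
orientation: [-3.141, -0.034, 0.0]
ft_force: [-0.2, -0.2, 0.1]
width: 0.1
grasp_force: 0.0
```

Run:
```python
from h import *
plan()
rays=[]
for cam in ['wrist','top','scene']:
    im,K,c2w=snap(cam,'L'+cam+'.png')
    for n in ['lever_pad','lever_hinge','tray_tab']:
        print(cam,n,[(np.round(d['xy']),round(d['score'],2),ray(K,c2w,d['xy'],76 if n=='tray_tab' else 165 if n=='lever_pad' else 125).round()) for d in ctrl.pinpoint(n,cam)[:2]])
```

```text
at [ 536.1 -229.   186.7] yaw 1.2 tilt [-0.  0. -1.] w 0.1 t 45.6 F [-0.2 -0.2  0.1] J6 1.12
wrist lever_pad [(array([403.,  73.]), 0.57, array([ 636., -263.,  165.]))]
wrist lever_hinge []
wrist tray_tab [(array([ 14., 230.]), 0.95, array([540., -16.,  76.])), (array([45., 28.]), 0.64, array([669., -58.,  76.]))]
top lever_pad [(array([494., 204.]), 0.89, array([ 632., -263.,  165.])), (array([394., 125.]), 0.18, array([ 756., -108.,  165.]))]
top lever_hinge [(array([481., 159.]), 0.97, array([ 715., -259.,  125.])), (array([498., 204.]), 0.43, array([ 641., -284.,  125.]))]
top tray_tab [(array([331., 265.]), 0.58, array([540., -16.,  76.]))]
scene lever_pad [(array([195., 343.]), 0.89, array([ 629., -263.,  165.])), (array([371., 282.]), 0.6, array([711.,  -4., 165.]))]
scene lever_hinge [(array([234., 399.]), 0.59, array([ 714., -262.,  125.]))]
scene tray_tab [(array([296., 249.]), 0.71, array([535., -12.,  76.]))]
```

View pics/Lwrist.png

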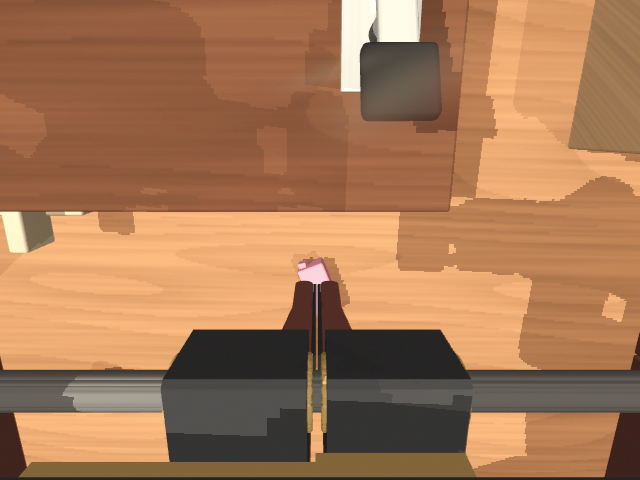

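View pics/Ltop.png

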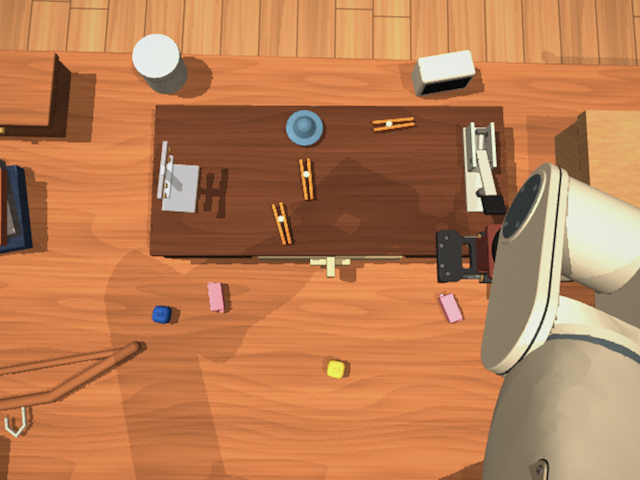

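The lever pad is at (400,82) in the wrist view and the tray front sits flush. The ledge is clear of debris. I press the pad.

Call:
apply_moves(targets=[[-1,[0.9,0.36,0],[0,0,0]],[-1,[0.92,0.36,0],[0,0,0]],[-1,[0,0,0.2],[0,0,0]],[-1,[0,0,0.2],[0,0,0]],[-1,[0,0,0.15],[0,0,0]],[-1,[0,0,0.15],[0,0,0]]])

```text
t: 46.92
ee_pos: [626.5, -263.2, 151.4]
orientation: [-3.141, -0.034, 0.002]
ft_force: [-1.6, 0.3, 2.4]
width: 0.6
grasp_force: 0.9
```

Call:
apply_moves(targets=[[-1,[0,0,0.15],[0,0,0]],[-1,[0,0,0.15],[0,0,0]],[-1,[0,0,0],[0,0,0]]])

```text
t: 47.3
ee_pos: [627.5, -263.2, 135.7]
orientation: [-3.141, -0.035, 0.002]
ft_force: [0.4, -0.6, 0.5]
width: 0.5
grasp_force: 0.0
```

Call:
apply_moves(targets=[[-1,[0,0,0.1],[0,0,0]],[-1,[0,0,0],[0,0,0]]])

```text
t: 47.55
ee_pos: [628.2, -263.5, 131.7]
orientation: [3.141, 0.035, 0.0]
ft_force: [-0.1, 0.4, 0.3]
width: 0.4
grasp_force: 0.0
```

Call:
apply_moves(targets=[[-1,[0,0,0.08],[0,0,0]],[-1,[0,0,0],[0,0,0]]])

```text
t: 47.8
ee_pos: [628.5, -263.7, 130.8]
orientation: [3.141, 0.035, 0.002]
ft_force: [-7.1, 2.9, 19.8]
width: 0.3
grasp_force: 9.5
```

Call:
apply_moves(targets=[[-1,[0,0,-0.4],[0,0,0]],[-1,[0,0,-0.8],[0,0,0]],[-1,[-0.9,-0.3,0],[0,0,0]],[-1,[-0.9,-0.3,0],[0,0,0]],[-1,[-0.9,0,0],[0,0,0]],[-1,[-0.9,0,0],[0,0,0]],[-1,[0,0,0],[0,0,0]]])

```text
t: 48.68
ee_pos: [444.9, -237.2, 188.2]
orientation: [-3.141, -0.032, 0.002]
ft_force: [1.2, 0.3, -0.2]
width: -0.0
grasp_force: 0.0
```

Run:
```python
from h import *
plan()
ims=[]
for cam in ['scene','top']:
    im,K,c2w=snap(cam)
    ims.append(im)
    for n in ['lever_pad','tray_tab']:
        print(cam,n,[(np.round(d['xy']),round(d['score'],2),ray(K,c2w,d['xy'],76 if n=='tray_tab' else 128).round()) for d in ctrl.pinpoint(n,cam)[:2]])
a=cv2.resize(ims[0][190:460,140:460],(640,540)); cv2.imwrite('pics/end.png',a)
```

```text
at [ 444.9 -237.2  188.2] yaw 1.2 tilt [-0.001  0.    -1.   ] w -0.0 t 48.7 F [ 1.2  0.3 -0.2] J6 1.04
scene lever_pad [(array([197., 352.]), 0.69, array([ 621., -262.,  128.]))]
scene tray_tab [(array([296., 251.]), 0.44, array([538., -15.,  76.]))]
top lever_pad [(array([486., 214.]), 0.76, array([ 623., -263.,  128.]))]
top tray_tab [(array([331., 266.]), 0.93, array([538., -16.,  76.]))]
```

View pics/end.png

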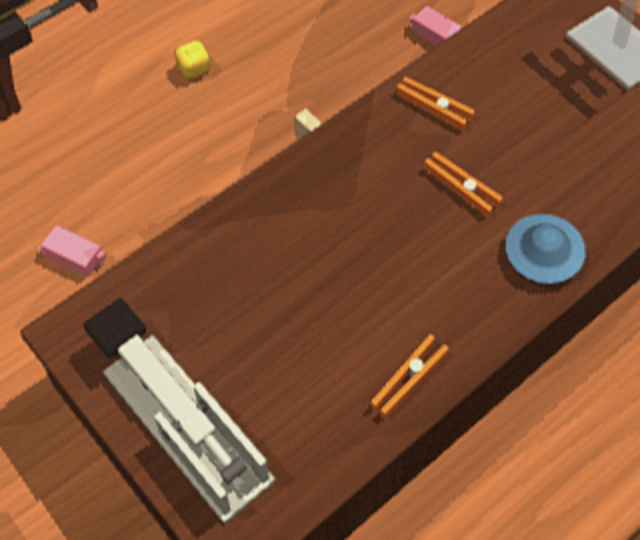

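The lever is down and level: the scene and top views agree on the pad at (622,−263) with z 128. The tray is home, and the pegs and the incense holder are where they were. I hand the job in.

```bash
python3 -c "
from workcell import ctrl
print(ctrl.close_job())"
```

```text
the job is handed in; nothing more can be done
None
```

The job is handed in, with no verdict returned: all seven debris pieces are in the tray, the tray is fully home, the lever is held down, and the pegs, incense holder and earring stand are untouched.

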